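# Pop the grater box's drawer and trap it with the other finger

## Robot

A 6-joint arm with a two-finger parallel gripper is mounted at the origin on the work surface. World frame = base frame: x ahead of the robot, y to its left, z up, the work surface at z = 0. Lengths are in m, angles in degrees, forces in N, time in s.
With the tool pointing down it reaches from about 0.325 to 0.9 m from the base axis. Payload 3.5 kg.
Tool frame: the origin (TCP) lies between the finger pads; the fingertips stand 19 mm ahead of it and the grasp point (between the pads) is the TCP; z points along the fingers, y is the line along which they close (so a half turn about z gives the same grasp; the last joint's range is limited). The gripper opens to 85 mm and grips with 20 to 120 N. Pads are 22 mm wide; open, the fingers measure 114 mm over their backs; the gripper's body (76 mm by 85 mm) begins 54 mm behind the grasp point. The pads swing forward as they close: fully open they stand 13 mm farther back than shut.
Start: joints at [69.993, 15.837, -1.513, 72.651, 0, 84.076], TCP at [0.152, 0.606, 0.25] pointing down, gripper open.
Joint ranges: [-178.77, 178.77], [-48.84, 107.48], [-61.69, 71.31], [-111.58, 123.2], [-90, 87.43], [-180, 180]. Speed limits (degrees/s): [147.25, 147.25, 180, 180, 180, 180].

## Interface

Orientations are given as [roll, pitch, yaw] about the fixed x, y, z axes, in that order (R = Rz(yaw) Ry(pitch) Rx(roll)).
In Python, from cell import read_state, camera, camera_model, finish_job, spot_in gives the robot as it stands.
- The arm moves only by the tool drive_tool, never from a script. Its argument "deltas" is a list of rows, each an object with "delta_rot": the turn, a rotation vector about the world's x, y, z in degrees, a list of three; "travel": the shift along the world's x, y, z in mm, a list of three; "jaw": the opening, from 0 (shut) to 1 (fully open). In form: [{"delta_rot": [wx, wy, wz], "travel": [dx, dy, dz], "jaw": jaw}, ...]. A call has 1 to 5 rows; each row is the pose to reach, as a shift and turn from the pose commanded when the call began; what a row does not reach only later rows make up. A row lasts 1/10 s, in which the tool goes at most 50 mm and 8.59 degrees, less where a joint would pass 70% of its speed; a pose out of reach is approached as far as the arm can. A call with a gripper value outside its range is refused whole. The fingers move at their own pace and stop on an object; the grip force is fixed at half the most. Time passes only in rows, so rows that repeat a pose let the fingers close. It gives the time, the measured TCP pose, the force, the opening and the grip force at its end, in the units of the state.
- read_state(): the state, without advancing time (a new reading comes with each control period).
- camera(name): name is "scene" or "top" or "wrist"; returns the picture (480x640x3 uint8, red, green, blue); there is no depth.
- camera_model(name): a dict with "K" (3x3 intrinsics, pixels), "rvec" (rotation vector, rad) and "tvec" (3), from world to camera coordinates, as OpenCV has them. Camera axes: x right, y down, z forward; pixel columns grow to the right and rows downward; lengths in m; the calibration is good to about 2 mm. A picture is of the moment at which its call begins: read the wrist's pose just before it. camera_model takes no time and is no camera call; for the wrist camera it gives the pose at the moment of the call.
- finish_job(): hands the job in; it is judged then, once.
Trained networks look in the newest picture that a camera, given by its name, has taken for a name from the list of things; names that differ only in an ending like _2 or _b are one class to them, and where a whole thing is asked for, a point or a joint stands for the part that bears it (a point fixed in the world has none). Each returns a list of dicts, best first, with "conf" (0 to 1); they miss things now and then, are a little off and sometimes report something else, mostly with a low value. They report only what shows in the picture. A call takes as long as a camera call. They do not tell look-alikes from the thing itself.
- spot_in(camera, query): "bbox" ([centre column, centre row, width, height] in pixels, round what is visible of it).
The state is a dict: "clock": time; "joints": joint angles; "qd": joint speeds; "effort": joint torques, N m; "position": TCP position; "eef_rot": TCP orientation; "force": force on the tool from outside, world axes, zero at the start; "ft_torque": the same for the moment, N m; "opening": finger opening in m; "finger_force": force on a finger pad.
Only numpy, scipy, OpenCV 4.12 (cv2) and the standard library are available. Lean on these libraries where they do the work, as an engineer would, in place of code of your own. Each camera call takes 0.05 s, during which the arm holds its last target. There are 200 camera calls.

## Task

On the grater box (the one whose plate has rows of teeth and whose drawer has an arched front), press the steel key down with one finger, and as the spring drives the drawer out, trap it with the other finger in front of the arched board, so that it opens by a centimetre or more but never more than half way. Finish while holding: one finger still keeps the key down and the other still blocks the drawer at rest. Touch gently, and leave the slicer box and everything else where it is, unlifted.

Things in the scene. Friction and masses are not known exactly. Their poses are not given: they have to be found in the camera images.
- grater_box: bamboo box with a steel plate with rows of round teeth on its roof; its drawer front is arched. 180 mm long, 110 wide, fixed. Origin on the table under its key's centre; x points to its rear, z up. The drawer's front board closes x = -37 to -25 mm and runs out along -x; x = -25 to 25 is a step 40 mm high that carries the key, x = 25 to 155 a roof 64 mm high
- grater_pad: the grater box's key: a plain steel plate 36 mm along the box's x and 44 mm across, standing 10 mm proud of the step. Origin at the centre of its upper face, 50 mm above the table when up; z up; it moves straight down when pressed
- grater_key (a joint): how far the grater box's key is pressed: 0 up, 0.010 m fully down (flush with the step). Sprung: about 2.5 N to start, 5 N fully down; comes up when let go. The drawer is unlatched once the key is 5 mm down; letting go of the key does not stop the drawer
- grater_front: front board of the grater box's drawer: 12 mm thick, 100 mm wide up to 40 mm height, above that a half-round hump 68 mm wide at its base, its top 72 mm above the table (22 mm above the raised key). While shut its inner side is 25 mm and its outer side 37 mm from the key's centre. Origin at table height under its middle; axes as the box
- grater_drawer (a joint): how far the grater box's drawer is out: 0 shut and latched, 0.120 m fully out, half way is 0.060. Once unlatched, a damped spring drives it out by itself at about 0.14 m/s with about 3 N, and about 3 N holds it anywhere
- slicer_box: the other bamboo box, to be left alone: one long slanting blade in the steel plate on its roof; its drawer front is a plain rectangle, 68 mm high. Size, origin, axes and layout as the grater box
- slicer_key (a joint): how far the slicer box's key is pressed: 0 up, 0.010 m fully down; same key as on the grater box
- slicer_drawer (a joint): how far the slicer box's drawer is out: 0 shut, 0.120 m fully out
- cheese_end: bystander: block of cheese 45 x 55 x 28 mm standing on the rear of the grater box's roof; origin at the centre of its underside
- spice_jar: bystander: small amber glass jar, 42 mm across, 85 mm tall; origin at the centre of its underside
- plate: bystander: round wooden plate, 200 mm across, 18 mm tall; origin at the centre of its underside
- cheese_block: bystander: block of cheese 80 x 55 x 45 mm on the table; origin at the centre of its underside
- bowl: bystander: small white bowl, 68 mm across, 45 mm tall; origin at the centre of its underside
- mug: bystander: white mug, 80 mm across, 90 mm tall; origin at the centre of its underside
- spatula: bystander: spatula lying on the table, 240 mm long; its origin lies on the table
Things that resemble listed ones, but are neither listed nor needed, are in the scene too. Leave any red look-alike of the grater_box alone.

How it is judged (in metres and radians):
On the way, in this order (a step that is already met when the one before it is completed fails the run):
1. the grater box's key is pressed (value of joint grater_key above 0.004 m).
2. the drawer has popped out at least 8 mm and stands still against a finger while a finger keeps the key down (value of joint grater_key above 0.005 m and contact force between the fingers and grater_pad above 0.5 N and value of joint grater_drawer between 0.008 and 0.065 m and contact force between the fingers and grater_front above 0.5 N and velocity of joint grater_drawer below 0.01 m/s), for 0.3 s.
At the end, for the whole second after the job is handed in: The grater box's key is more than 5 mm down under a finger (over 0.5 N), its drawer is between 8 and 65 mm out, at rest (under 10 mm/s) and pressing on a finger with more than 0.5 N (all of step 2 and velocity of joint grater_drawer above -0.01 m/s); the arm keeps its last pose, push and grip.
It fails at once if the grater box's drawer slides out past half way (over 65 mm) (value of joint grater_drawer above 0.065 m).
It fails at once if the drawer's front is pushed with over 25 N (contact force between the fingers and grater_front above 25 N).
It fails at once if the key is pressed with over 40 N (contact force between the fingers and grater_pad above 40 N).
It fails at once if the slicer box's key is pressed or its drawer opened (value of joint slicer_key above 0.004 m or value of joint slicer_drawer above 0.008 m).
It fails at once if a bystander is lifted or carried, or shifted by over 15 mm (distance of any of cheese_end, spice_jar, plate, cheese_block, bowl, mug, spatula from where it was at the start of the episode above 0.015 m).
It also fails if it takes over 29 s, if anything falls off the work surface, if the arm or the gripper's body presses on something with over 40 N, if the wrist force passes 120 N, or if a joint passes its speed limit or range.

## Working session

There is one attempt and no reset: what is moved stays moved. The work goes in short steps, Python scripts to look and compute and a tool call to move; the robot and the scene stay as the last step left them, time stands still between calls to the robot, and variables do not carry over. Pictures are saved under pics/ and viewed, at most 10 in all, crops included, and the job is handed in when it is done.

Besides the shell and the picture viewer there is one more tool, called as a command line: name --argument value ..., lists and objects as JSON in quotes. drive_tool: Moves the arm, as the interface text tells. Its arguments: {"type":"object","properties":{"deltas":{"type":"array"}},"required":["deltas"]}

```bash
mkdir -p pics; cat > h.py <<'E'
import numpy as np, cv2
from cell import *
def snap(n,f):
    im=camera(n); cv2.imwrite('pics/'+f,im[:,:,::-1]); return im
def proj(n,P):
    m=camera_model(n); return cv2.projectPoints(np.array(P,float).reshape(-1,3),np.array(m['rvec'],float),np.array(m['tvec'],float),np.array(m['K'],float),None)[0].reshape(-1,2)
def ray(n,u,v,z):
    m=camera_model(n); R=cv2.Rodrigues(np.array(m['rvec'],float))[0]; t=np.array(m['tvec'],float).ravel()
    c=-R.T@t; d=R.T@np.linalg.inv(np.array(m['K'],float))@[u,v,1]; return c+d*(z-c[2])/d[2]
E
python3 - <<'E'
from h import *
print(read_state())
for n in('top','scene'):
    snap(n,n+'1.png')
    for q in('grater_box','grater_pad','grater_front','slicer_box','cheese_end'):
        print(n,q,[(np.round(d['bbox']).tolist(),round(d['conf'],2)) for d in spot_in(n,q)][:4])
E
```

```text
{'clock': 0.0, 'joints': array([ 6.99918600e+01,  1.58774697e+01, -1.59715470e+00,  7.26494603e+01,
        1.86622544e-03,  8.40793138e+01]), 'qd': array([ 0.108956  , -0.09383963, -0.03068198, -0.02148482,  0.04940177,
        0.07323805]), 'effort': array([-3.97699614e-04, -4.45506227e+01,  2.95201707e+01,  1.63823983e-02,
       -1.98319526e-05,  6.07981121e-06]), 'position': array([0.15184046, 0.60553162, 0.24917383]), 'eef_rot': array([-1.79876770e+02, -1.46557981e-02,  1.65912528e+02]), 'force': array([-0.21025528, -0.20462925,  0.00976466]), 'ft_torque': array([-0.03858896,  0.04792971, -0.03304867]), 'finger_force': 0.0, 'opening': 0.0850513837502207}
top grater_box [([396.0, 214.0, 54.0, 76.0], 0.82), ([420.0, 322.0, 52.0, 74.0], 0.77), ([387.0, 128.0, 45.0, 69.0], 0.58)]
top grater_pad [([388.0, 146.0, 15.0, 10.0], 0.74), ([398.0, 235.0, 18.0, 16.0], 0.71), ([424.0, 346.0, 19.0, 12.0], 0.68)]
top grater_front [([400.0, 248.0, 31.0, 13.0], 0.78), ([390.0, 158.0, 35.0, 16.0], 0.78), ([420.0, 358.0, 38.0, 6.0], 0.51), ([397.0, 235.0, 17.0, 16.0], 0.21)]
top slicer_box [([236.0, 186.0, 51.0, 78.0], 0.67)]
top cheese_end [([391.0, 190.0, 21.0, 14.0], 0.97)]
scene grater_box [([188.0, 277.0, 79.0, 59.0], 0.74), ([286.0, 308.0, 86.0, 63.0], 0.62), ([382.0, 358.0, 105.0, 85.0], 0.55)]
scene grater_pad [([354.0, 337.0, 20.0, 17.0], 0.88), ([288.0, 308.0, 88.0, 66.0], 0.54), ([268.0, 290.0, 19.0, 17.0], 0.51)]
scene grater_front [([344.0, 335.0, 24.0, 35.0], 0.79), ([161.0, 255.0, 29.0, 22.0], 0.7), ([251.0, 293.0, 22.0, 28.0], 0.62)]
scene slicer_box [([401.0, 227.0, 75.0, 56.0], 0.93)]
scene cheese_end [([309.0, 298.0, 30.0, 30.0], 0.56)]
```

View pics/top1.png

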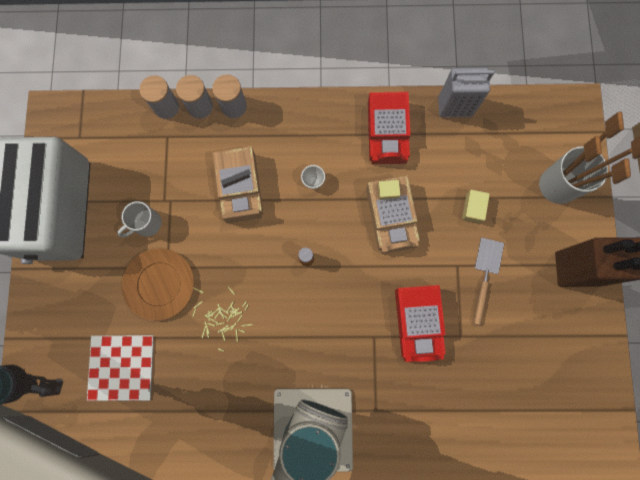

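View pics/scene1.png

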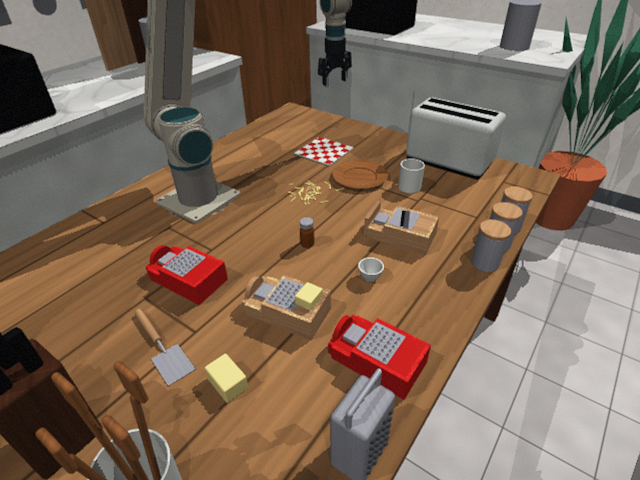

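```bash
python3 - <<'E'
from h import *
t=cv2.imread('pics/top1.png')[80:380,330:480]; s=cv2.imread('pics/scene1.png')[220:420,130:450]
a=cv2.resize(t,None,fx=2,fy=2,interpolation=2); b=cv2.resize(s,None,fx=1.55,fy=1.55,interpolation=2)
c=np.zeros((600,800,3),np.uint8); c[:600,:300]=a; c[:b.shape[0],302:302+b.shape[1]]=b[:,:498]
cv2.imwrite('pics/c1.png',c)
for u,v in((388,146),(398,235),(424,346)): print(ray('top',u,v,.05))
E
```

```text
[ 0.7612356  -0.21540183  0.05      ]
[ 0.50800681 -0.23505263  0.05      ]
[ 0.21299032 -0.29311039  0.05      ]
```

View pics/c1.png

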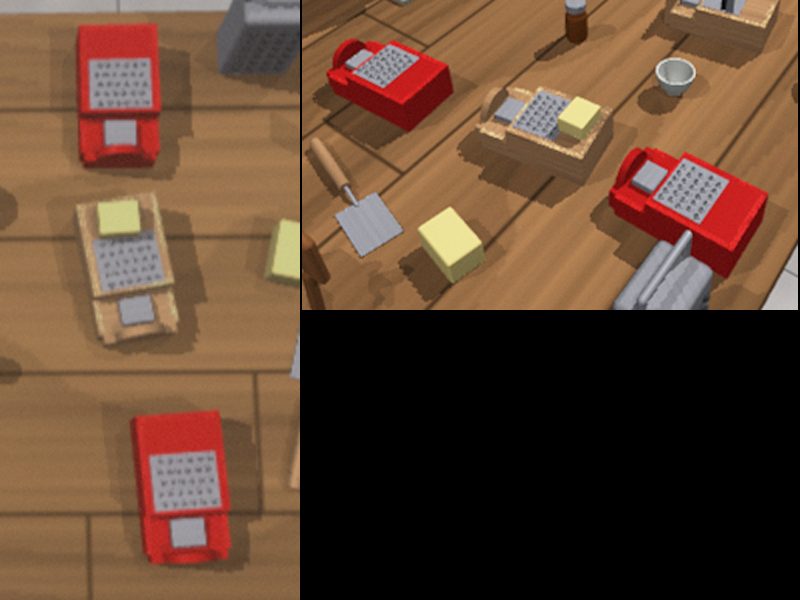

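Candidates with grater-type roofs in the top view are red at (389,128), bamboo at (396,214) and red at (420,323). The bamboo one at (396,214) is the grater box: it has rows of teeth, an arched front, and the small cheese on its roof. The slicer is at (236,186) with a slanting blade. The enlarged crop confirms this. Its key is near (0.508, -0.235), so I'm moving over it.

drive_tool --deltas '[{"delta_rot": [0, 0, -4], "travel": [16, -42, 0], "jaw": 1}, {"delta_rot": [0, 0, -8], "travel": [32, -84, 0], "jaw": 1}, {"delta_rot": [0, 0, -12], "travel": [48, -126, 0], "jaw": 1}, {"delta_rot": [0, 0, -16], "travel": [64, -168, 0], "jaw": 1}, {"delta_rot": [0, 0, -20], "travel": [80, -210, 0], "jaw": 1}]'

```text
clock: 1.1
position: [0.2324, 0.3947, 0.2505]
eef_rot: [180.0, 0.0, 145.8]
force: [0.4, -0.2, 0.4]
opening: 0.0857
finger_force: 0.0
```

drive_tool --deltas '[{"delta_rot": [0, 0, -4], "travel": [16, -42, 0], "jaw": 1}, {"delta_rot": [0, 0, -8], "travel": [32, -84, 0], "jaw": 1}, {"delta_rot": [0, 0, -12], "travel": [48, -126, 0], "jaw": 1}, {"delta_rot": [0, 0, -16], "travel": [64, -168, 0], "jaw": 1}, {"delta_rot": [0, 0, -20], "travel": [80, -210, 0], "jaw": 1}]'

```text
clock: 1.6
position: [0.3124, 0.1847, 0.2507]
eef_rot: [179.9, 0.0, 125.8]
force: [2.0, -0.4, 1.3]
opening: 0.0856
finger_force: 0.0
```

drive_tool --deltas '[{"delta_rot": [0, 0, -4], "travel": [16, -42, 0], "jaw": 1}, {"delta_rot": [0, 0, -8], "travel": [32, -84, 0], "jaw": 1}, {"delta_rot": [0, 0, -12], "travel": [48, -126, 0], "jaw": 1}, {"delta_rot": [0, 0, -16], "travel": [64, -168, 0], "jaw": 1}, {"delta_rot": [0, 0, -20], "travel": [80, -210, 0], "jaw": 1}]'

```text
clock: 2.1
position: [0.3925, -0.0258, 0.2508]
eef_rot: [179.9, 0.0, 105.7]
force: [0.3, 0.8, -0.2]
opening: 0.0854
finger_force: 0.0
```

drive_tool --deltas '[{"delta_rot": [0, 0, -2], "travel": [16, -42, 0], "jaw": 1}, {"delta_rot": [0, 0, -4], "travel": [32, -84, 0], "jaw": 1}, {"delta_rot": [0, 0, -6], "travel": [48, -126, 0], "jaw": 1}, {"delta_rot": [0, 0, -8], "travel": [64, -168, 0], "jaw": 1}, {"delta_rot": [0, 0, -8], "travel": [80, -210, 0], "jaw": 1}]'

```text
clock: 2.6
position: [0.4725, -0.2358, 0.2505]
eef_rot: [180.0, 0.0, 97.9]
force: [0.7, 0.3, 0.7]
opening: 0.085
finger_force: 0.0
```

```bash
python3 - <<'E'
from h import *
s=read_state(); print(s['clock'],s['position'],s['eef_rot'],s['joints'])
snap('wrist','w1.png'); m=camera_model('wrist'); np.savez('w1.npz',**{k:np.array(m[k]) for k in('K','rvec','tvec')})
R=cv2.Rodrigues(np.array(m['rvec'],float))[0]; print(-R.T@np.array(m['tvec'],float).ravel(), R)
for q in('grater_pad','grater_front','grater_box'):
    print(q,[(np.round(d['bbox']).tolist(),round(d['conf'],2)) for d in spot_in('wrist',q)][:3])
E
```

```text
2.6 [ 0.47248175 -0.23581351  0.25051522] [1.79963595e+02 1.39562557e-02 9.78509160e+01] [-3.35465715e+01  5.97781629e+00 -1.35223212e+01  7.04633244e+01
  1.36050047e-02  4.86025124e+01]
[ 0.46656217 -0.17566611  0.37386944] [[ 0.99119066  0.13241329  0.00279365]
 [ 0.12666394 -0.95389432  0.27210635]
 [ 0.03869535 -0.26935542 -0.96226313]]
grater_pad [([367.0, 219.0, 46.0, 54.0], 0.95), ([14.0, 236.0, 26.0, 56.0], 0.89)]
grater_front [([603.0, 227.0, 69.0, 114.0], 0.75), ([327.0, 213.0, 18.0, 114.0], 0.63)]
grater_box [([446.0, 210.0, 251.0, 148.0], 0.73), ([105.0, 241.0, 208.0, 153.0], 0.73)]
```

View pics/w1.png

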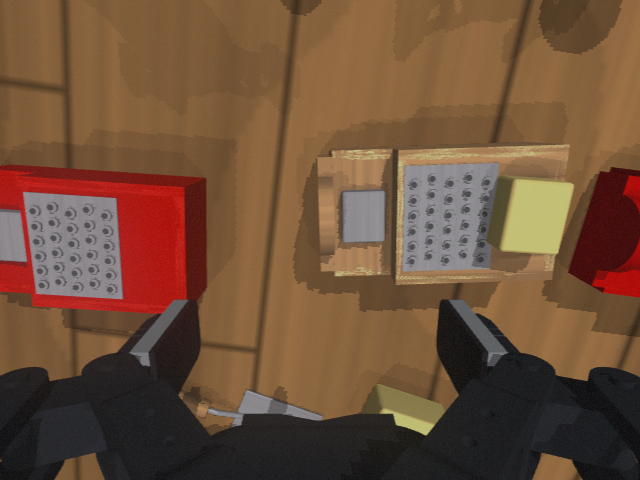

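The wrist picture shows the bamboo grater with its key at about (364,216), the arched front at x≈325, and the roof's front edge from (396,149) to (398,284). The cheese sits at the rear.

```bash
python3 - <<'E'
from h import *
from scipy.optimize import least_squares
pts=[((25,55,64),(396,149)),((25,-55,64),(398,284)),((155,55,64),(569,145)),((-18,22,50),(343,191)),((18,22,50),(385,190)),((-18,-22,50),(343,243)),((18,-22,50),(385,242))]
L=np.array([p for p,_ in pts])/1000; U=np.array([u for _,u in pts])
def W(p): c,s=np.cos(p[2]),np.sin(p[2]); return np.c_[p[0]+c*L[:,0]-s*L[:,1],p[1]+s*L[:,0]+c*L[:,1],L[:,2]]
f=lambda p:(proj('wrist',W(p))-U).ravel()
r=least_squares(f,[.508,-.235,.1],x_scale=[.01,.01,.1]); print(r.x,np.degrees(r.x[2]))
print(np.round(r.fun.reshape(-1,2),1))
p=r.x; u=np.array([np.cos(p[2]),np.sin(p[2])])
print('top check',proj('top',[p[0],p[1],.05]))
for d in(-.032,-.03): print(d,p[:2]+d*u, (p[:2]+d*u-read_state()['position'][:2])*1000)
s=read_state()['position']
print('tip proj', proj('wrist',[s+[.05,0,-.019],s-[.05,0,.019]]))
E
```

```text
[ 0.50992945 -0.23330483  0.1700506 ] 9.743181409535879
[[ 2.2  0.5]
 [-2.2  0.3]
 [ 0.9 -1.6]
 [-1.4  0.7]
 [ 0.6  0.2]
 [-0.4  0.4]
 [ 0.1 -0. ]]
top check [[397.33030638 234.30783823]]
-0.032 [ 0.47839101 -0.23872026] [ 6.37216029 -4.24630631]
-0.03 [ 0.48036217 -0.2383818 ] [ 8.3433127  -3.90784188]
tip proj [[443.5887477  321.45999789]
 [190.11580631 289.57413347]]
```

drive_tool --deltas '[{"delta_rot": [0, 0, 1.5], "travel": [5, -3, -40], "jaw": 0.78}, {"delta_rot": [0, 0, 1.5], "travel": [5, -3, -80], "jaw": 0.78}, {"delta_rot": [0, 0, 1.5], "travel": [5, -3, -120], "jaw": 0.78}, {"delta_rot": [0, 0, 1.5], "travel": [5, -3, -150], "jaw": 0.78}, {"delta_rot": [0, 0, 1.5], "travel": [5, -3, -150], "jaw": 0.78}]'

```text
clock: 3.3
position: [0.4728, -0.2327, 0.0962]
eef_rot: [-179.6, -0.4, 99.5]
force: [-0.3, 1.5, 0.2]
opening: 0.0666
finger_force: 0.0
```

```bash
python3 - <<'E'
from h import *
s=read_state(); print(s['clock'],s['position'],s['eef_rot'],s['opening'],s['force'])
snap('wrist','w2.png')
p=[.50993,-.23330,np.radians(9)]; c,sn=np.cos(p[2]),np.sin(p[2])
P=lambda x,y,z:[p[0]+c*x-sn*y,p[1]+sn*x+c*y,z]
print(proj('wrist',[P(0,0,.05),P(-.018,-.022,.05),P(.018,-.022,.05),P(.025,-.055,.064),P(.025,.055,.064),P(-.037,0,.072)]).round())
E
```

```text
3.3 [ 0.47276809 -0.23268932  0.0961528 ] [-179.56161511   -0.42136875   99.5079715 ] 0.0665588739612199 [-0.33501643  1.53026075  0.23254735]
[[393. 289.]
 [353. 331.]
 [428. 332.]
 [445. 410.]
 [471. 173.]
 [313. 308.]]
```

View pics/w2.png

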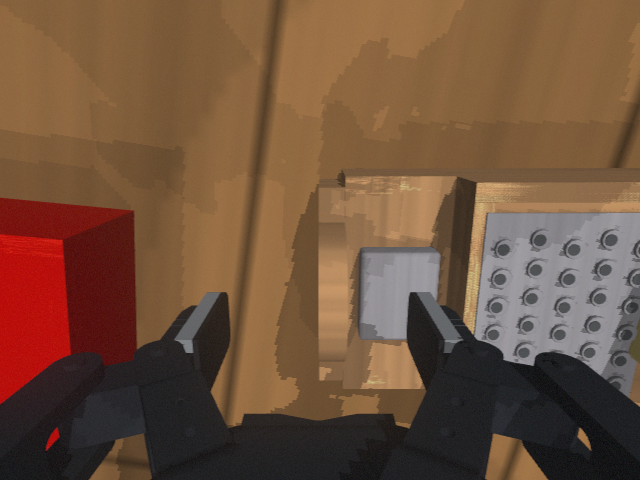

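drive_tool --deltas '[{"delta_rot": [0, 0, 0], "travel": [0, 0, 0], "jaw": 0.78}, {"delta_rot": [0, 0, 0], "travel": [0, 0, 0], "jaw": 0.78}]'

```text
clock: 3.55
position: [0.4788, -0.2375, 0.1028]
eef_rot: [179.8, 0.2, 99.4]
force: [-0.1, -0.2, 0.0]
opening: 0.0663
finger_force: 0.0
```

```bash
python3 - <<'E'
from h import *
from scipy.optimize import least_squares
s=read_state(); print(s['clock'],s['position'],s['eef_rot'],s['opening'],s['force'],s['joints'])
snap('wrist','w3.png'); snap('scene','s3.png')
for q in('grater_pad','grater_front'):
    print(q,[(np.round(d['bbox']).tolist(),round(d['conf'],2)) for d in spot_in('wrist',q)][:3])
a=cv2.imread('pics/w3.png'); b=cv2.imread('pics/s3.png')[240:340,200:360]
c=np.vstack([cv2.resize(a[150:420,140:540],(800,540))[:300*2-60]]); c=c[:600]
cv2.imwrite('pics/c3.png',c)
E
```

```text
3.55 [ 0.4787743  -0.23745327  0.10282424] [1.79807179e+02 1.70968858e-01 9.94496875e+01] 0.06625742972099198 [-0.08443905 -0.24661267  0.03925579] [-3.33143477e+01  1.37049155e+01 -2.35306083e+01  5.25068312e+01
  5.40442783e-03  4.72356892e+01]
grater_pad [([386.0, 275.0, 82.0, 90.0], 0.85)]
grater_front [([319.0, 266.0, 34.0, 197.0], 0.65)]
```

View pics/c3.png

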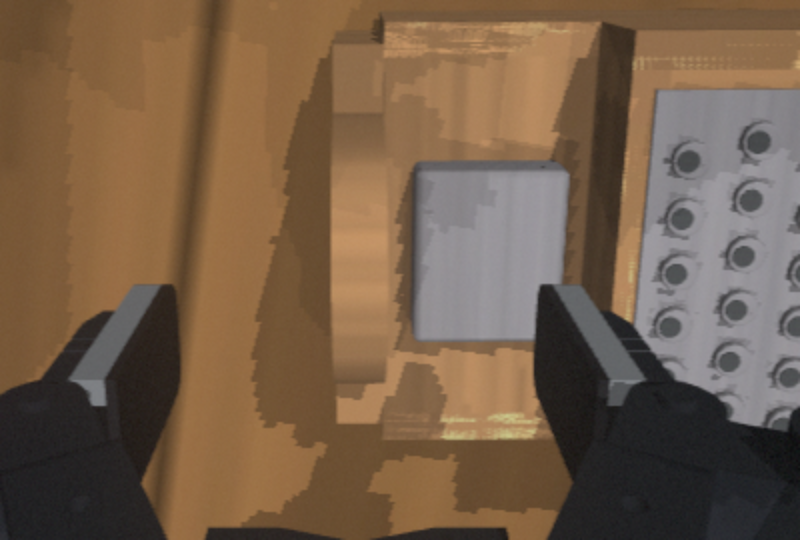

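```bash
python3 - <<'E'
from h import *
from scipy.optimize import least_squares
s=read_state(); print(s['clock'],s['position'],s['eef_rot'])
L=np.array([(-18,22,50),(18,22,50),(-18,-22,50),(25,55,64)])/1000
U=np.array([(347.5,236),(424,236),(347.5,319.5),(457.5,165)])
def W(p): c,s=np.cos(p[2]),np.sin(p[2]); return np.c_[p[0]+c*L[:,0]-s*L[:,1],p[1]+s*L[:,0]+c*L[:,1],L[:,2]]
r=least_squares(lambda p:(proj('wrist',W(p))-U).ravel(),[.51,-.233,.16],x_scale=[.01,.01,.1]); p=r.x
print(p,np.degrees(p[2]),r.fun.reshape(-1,2).round(1))
d=s['position'][:2]-p[:2];c,sn=np.cos(p[2]),np.sin(p[2]);print('TCP in box',c*d[0]+sn*d[1],-sn*d[0]+c*d[1])
E
```

```text
3.75 [ 0.47799776 -0.23734076  0.10175986] [1.79887551e+02 1.03805075e-01 9.94185958e+01]
[ 0.50934366 -0.23449985  0.16937696] 9.704584967873519 [[-0.5 -0.6]
 [ 1.7 -1.1]
 [-1.7  3.2]
 [ 0.3 -0.7]]
TCP in box -0.03137622547452575 0.002483674058438316
```

drive_tool --deltas '[{"delta_rot": [0, 0, 0], "travel": [-1, -2, -6], "jaw": 0.78}, {"delta_rot": [0, 0, 0], "travel": [-1, -2, -12], "jaw": 0.78}, {"delta_rot": [0, 0, 0], "travel": [-1, -2, -18], "jaw": 0.78}, {"delta_rot": [0, 0, 0], "travel": [-1, -2, -24], "jaw": 0.78}, {"delta_rot": [0, 0, 0], "travel": [-1, -2, -27], "jaw": 0.78}]'

```text
clock: 4.25
position: [0.4754, -0.2384, 0.0721]
eef_rot: [-179.9, -0.1, 99.4]
force: [-0.4, 0.2, 0.5]
opening: 0.0667
finger_force: 0.0
```

drive_tool --deltas '[{"delta_rot": [0, 0, 0], "travel": [0, 0, -1], "jaw": 0.78}, {"delta_rot": [0, 0, 0], "travel": [0, 0, -2], "jaw": 0.78}, {"delta_rot": [0, 0, 0], "travel": [0, 0, -3], "jaw": 0.78}, {"delta_rot": [0, 0, 0], "travel": [0, 0, -4], "jaw": 0.78}, {"delta_rot": [0, 0, 0], "travel": [0, 0, -4], "jaw": 0.78}]'

```text
clock: 4.75
position: [0.4761, -0.2388, 0.0694]
eef_rot: [180.0, 0.0, 99.4]
force: [0.2, -0.1, 0.1]
opening: 0.0659
finger_force: 0.0
```

drive_tool --deltas '[{"delta_rot": [0, 0, 0], "travel": [0, 0, -1], "jaw": 0.78}, {"delta_rot": [0, 0, 0], "travel": [0, 0, -2], "jaw": 0.78}, {"delta_rot": [0, 0, 0], "travel": [0, 0, -3], "jaw": 0.78}, {"delta_rot": [0, 0, 0], "travel": [0, 0, -3], "jaw": 0.78}]'

```text
clock: 5.15
position: [0.476, -0.2387, 0.0662]
eef_rot: [-180.0, -0.0, 99.4]
force: [-0.9, 0.6, 0.6]
opening: 0.0666
finger_force: 0.0
```

drive_tool --deltas '[{"delta_rot": [0, 0, 0], "travel": [0, 0, -1], "jaw": 0.78}, {"delta_rot": [0, 0, 0], "travel": [0, 0, -2], "jaw": 0.78}, {"delta_rot": [0, 0, 0], "travel": [0, 0, -3], "jaw": 0.78}, {"delta_rot": [0, 0, 0], "travel": [0, 0, -3], "jaw": 0.78}]'

```text
clock: 5.55
position: [0.476, -0.2387, 0.0631]
eef_rot: [-180.0, -0.0, 99.4]
force: [0.3, -0.4, -0.4]
opening: 0.0665
finger_force: 0.0
```

drive_tool --deltas '[{"delta_rot": [0, 0, 0], "travel": [0, 0, -1], "jaw": 0.78}, {"delta_rot": [0, 0, 0], "travel": [0, 0, -2], "jaw": 0.78}, {"delta_rot": [0, 0, 0], "travel": [0, 0, -3], "jaw": 0.78}, {"delta_rot": [0, 0, 0], "travel": [0, 0, -3], "jaw": 0.78}]'

```text
clock: 5.95
position: [0.4762, -0.2389, 0.0606]
eef_rot: [180.0, 0.0, 99.4]
force: [-1.1, -0.1, 3.0]
opening: 0.0666
finger_force: 1.9
```

drive_tool --deltas '[{"delta_rot": [0, 0, 0], "travel": [0, 0, -1], "jaw": 0.78}, {"delta_rot": [0, 0, 0], "travel": [0, 0, -2], "jaw": 0.78}, {"delta_rot": [0, 0, 0], "travel": [0, 0, -2], "jaw": 0.78}]'

```text
clock: 6.25
position: [0.4762, -0.2389, 0.0583]
eef_rot: [180.0, 0.0, 99.4]
force: [-0.9, 1.5, 4.8]
opening: 0.0666
finger_force: 2.1
```

drive_tool --deltas '[{"delta_rot": [0, 0, 0], "travel": [0, 0, -1.5], "jaw": 0.78}, {"delta_rot": [0, 0, 0], "travel": [0, 0, -3], "jaw": 0.78}, {"delta_rot": [0, 0, 0], "travel": [0, 0, -4], "jaw": 0.78}, {"delta_rot": [0, 0, 0], "travel": [0, 0, -4], "jaw": 0.78}, {"delta_rot": [0, 0, 0], "travel": [0, 0, -4], "jaw": 0.78}]'

```text
clock: 6.75
position: [0.4761, -0.2389, 0.0541]
eef_rot: [180.0, 0.0, 99.4]
force: [-0.4, -0.2, 1.4]
opening: 0.0667
finger_force: 3.5
```

```bash
python3 - <<'E'
from h import *
s=read_state(); print(s['clock'],s['position'],s['force'],s['finger_force'],s['opening'])
snap('wrist','w4.png')
E
```

```text
6.75 [ 0.47612214 -0.23885544  0.05414733] [-0.44672657 -0.15032845  1.4128195 ] 3.544810547882662 0.06668312485905438
```

View pics/w4.png

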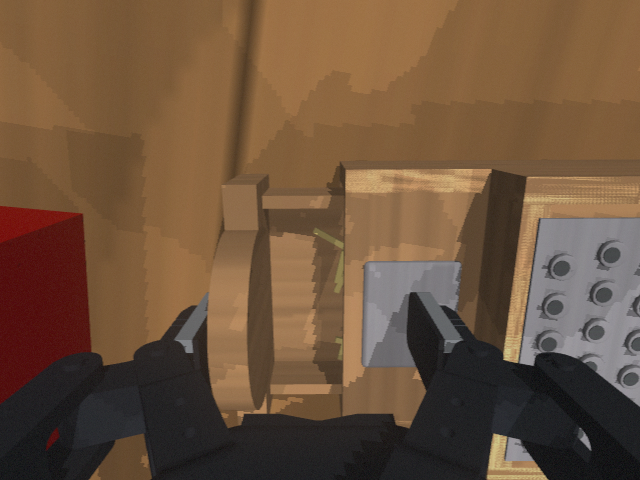

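The drawer has popped out about 28 mm and rests against the front finger, with its arch at (235,320). The other finger is on the key at (412,310). I'll press 1 mm deeper for margin and hold.

drive_tool --deltas '[{"delta_rot": [0, 0, 0], "travel": [0, 0, -1], "jaw": 0.78}, {"delta_rot": [0, 0, 0], "travel": [0, 0, -1], "jaw": 0.78}, {"delta_rot": [0, 0, 0], "travel": [0, 0, -1], "jaw": 0.78}, {"delta_rot": [0, 0, 0], "travel": [0, 0, -1], "jaw": 0.78}, {"delta_rot": [0, 0, 0], "travel": [0, 0, -1], "jaw": 0.78}]'

```text
clock: 7.3
position: [0.4761, -0.2389, 0.0535]
eef_rot: [180.0, 0.0, 99.4]
force: [-1.8, 0.3, 5.1]
opening: 0.0666
finger_force: 3.7
```

drive_tool --deltas '[{"delta_rot": [0, 0, 0], "travel": [0, 0, 0], "jaw": 0.78}, {"delta_rot": [0, 0, 0], "travel": [0, 0, 0], "jaw": 0.78}, {"delta_rot": [0, 0, 0], "travel": [0, 0, 0], "jaw": 0.78}, {"delta_rot": [0, 0, 0], "travel": [0, 0, 0], "jaw": 0.78}]'

```text
clock: 7.7
position: [0.4762, -0.2389, 0.0535]
eef_rot: [180.0, 0.0, 99.4]
force: [-0.5, 0.5, 5.1]
opening: 0.067
finger_force: 3.7
```

```bash
python3 -c "
from cell import *
print(finish_job())"
```

```text
the job is handed in; nothing more can be done
None
```

I handed the job in at about 7.7 s of the 29 s allowed. One finger was holding the grater key down at about 5 N, and the other was blocking the drawer at rest about 28 mm out. The hand-in gave no verdict.

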